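# Set the length stop and bring the mailing tube up to it

### The job

Set up the tube-trimming jig: first slide the blue length stop along its rail until its yellow pointer stands over the red marker clip (not the green one) and leave it there, then slide the cardboard mailing tube along the V trough until its white plugged end rests against the stop. The stop must still be on the red marker at the end, and the can and the figurine must stay where they stand.

Things in the scene. Friction and masses are not known exactly. Their poses are not given: they have to be found in the camera images.
- jig: Fixed plywood jig, base 220 x 620 x 12 mm. Origin on the table under the trough's middle line; y along trough and rail, x across (rail on the +x side), z up. Grey painted V trough (45 degree faces, apex 12 mm, upper edges 46 mm above the table) from y = -305 to 295 mm. Aluminium rail at x = 75 mm, top at z = 28 mm. Dark saw slot line across at y = 0. Only its place on the table and yaw vary.
- stop (a joint): Sliding length stop (blue painted carriage) on the rail: 0 to 0.22 m, grows towards jig +y; the pointer and the stop face are at jig y = joint + 10 mm. It moves against about 8 N of dry friction (varies little with load) and stays wherever it is left.
- stop_face (a point): Centre of the stop's flat blue face, which looks to jig -y towards the tube, on the tube's axis, 54.4 mm above the table; its axes are those of the jig. The plate is 72 mm wide (jig x -36 to +36), 10 mm thick (towards +y) and reaches from z = 44 to 89 mm.
- post_top (a point): Top centre of the stop's black upright post, z = 118 mm, 75 mm in jig +x and 30 mm in jig +y from point stop_face. Post: 20 mm (jig x) by 16 mm (jig y), 69 mm tall above the blue carriage block (top at z = 49 mm, jig x 52 to 98 mm, from the face's plane to 56 mm beyond). Push, hook or pinch the post to move the stop.
- pointer (a point): Outer part of the yellow pointer tab (4 mm wide, 4 mm thick, 40 mm above the table), 119 mm in jig +x from the trough's middle line, level in jig y with the stop's face; its axes are those of the jig.
- mark_red: Red marker clip, fixed on the paper scale beside the rail: 34 mm (jig x) by 12 mm (jig y) by 18 mm high. Origin: centre of its underside, 13 mm above the table, at jig x = 124 mm; axes parallel to the jig's. The pointer passes 7 mm above it. It is on either side of the stop's starting place, at jig y = 25 to 60 mm or 150 to 190 mm.
- mark_green: Green marker clip, same size and origin as the red one, at the other of the two places; not the one to use.
- tube: Loose cardboard mailing tube, 60 mm diameter, 200 mm long, wall 4 mm, about 0.15 kg, lying in the V trough. Origin at its middle on its axis, 54 mm above the table (top at 84 mm); its y axis runs along it to the plugged end, parallel to jig y. It slides along the trough against 1 to 3 N.
- tube_plug_end (a point): Centre of the tube's end face with the white plastic plug (jig +y end, facing the stop).
- tube_open_end (a point): Centre of the tube's open end (jig -y end); the cardboard rim here is the place to push.
- can: Gold drinks can, 66 mm diameter, 115 mm high, full, standing left of the jig; origin under its centre. Bystander.
- figurine: Toy figurine on a round black base, 68 mm diameter, 142 mm high, standing right of the jig; origin under its centre. Bystander.
Things that resemble listed ones, but are neither listed nor needed, are in the scene too. Leave any purple or turquoise look-alike of the tube alone.

How it is judged:
By the outcome, as a careful person would: the job done as asked, in the order asked, and still so for the second after the job is handed in, with the robot touching nothing.
It also fails if it takes over 54 s, if anything falls off the work surface, if the arm or the gripper's body presses on something with over 40 N, if the wrist force passes 120 N, or if a joint passes its speed limit or range.

### The arm

A 7-joint arm with a two-finger parallel gripper is mounted at the origin on the work surface. World frame = base frame: x ahead of the robot, y to its left, z up, the work surface at z = 0. Lengths are in m, angles in rad, forces in N, time in s.
With the tool pointing down it reaches from about 0.35 to 0.775 m from the base axis. Payload 3.1 kg.
Tool frame: the origin (TCP) lies at the very end of the fingers, on their centre line; the grasp point (between the pads) lies 19 mm behind it; z points along the fingers, y is the direction in which the jaws open and shut (so a half turn about z gives the same grasp; the last joint's range is limited). The gripper opens to 85 mm and grips with 20 to 120 N. Pads are 22 mm wide; open, the fingers measure 114 mm over their backs; the gripper's body (76 mm by 85 mm) begins 54 mm behind the grasp point. The pads swing forward as they close: fully open they stand 13 mm farther back than shut.
Start: joints at [1.136, 0.311, 0.014, 1.512, -0.004, 1.319, -0.027], TCP at [0.211, -0.508, 0.231] pointing down, gripper open.
Joint ranges: [-2.7, 2.7], [-0.3, 1.91], [-1.27, 1.3], [0.12, 2.57], [-1.44, 4.58], [0.2, 2.03], [-3.05, 3.05]. Speed limits (rad/s): [2.79, 2.79, 3.14, 3.14, 3.14, 3.14, 3.14].

### API

Orientations are given as a rotation vector (axis times angle).
In Python, from station import r, viewer, job gives the robot as it stands.
- The arm moves only by the tool move_arm, never from a script. Its argument "commands" is a list of rows, each an object with "twist": the turn, a rotation vector about the world's x, y, z in rad, a list of three; "dp": the shift along the world's x, y, z in m, a list of three; "jaw": the finger opening in m, from 0 to 0.0854. In form: [{"twist": [wx, wy, wz], "dp": [tx, ty, tz], "jaw": jaw}, ...]. A call has 1 to 8 rows; each row is the pose to reach, as a shift and turn from the pose measured when the call began; what a row does not reach only later rows make up. A row lasts 1/12 s, in which the tool goes at most 41.7 mm and 7.16 degrees, less where a joint would pass 70% of its speed; a pose out of reach is approached as far as the arm can. A call with a gripper value outside its range is refused whole. The fingers move at their own pace and stop on an object; the grip force is fixed at half the most. Time passes only in rows, so rows that repeat a pose let the fingers close. It gives the time, the measured TCP pose, the force and the opening at its end, in the units of the state.
- r.read_state(): the state, without advancing time (a new reading comes with each control period).
- viewer.get_image(name): name is "scene" or "top"; returns the picture (400x640x3 uint8, blue, green, red); there is no depth.
- viewer.camera_model(name): a dict with "fx", "fy", "cx", "cy" (pixels), "extrinsics" (4x4, takes a point from world to camera coordinates). Camera axes: x right, y down, z forward; pixel columns grow to the right and rows downward; lengths in m; the calibration is good to about 2 mm. A picture is of the moment at which its call begins. camera_model takes no time and is no camera call.
- job.job_done(): hands the job in, once; it reports no verdict.
Trained networks look in the newest picture that a camera, given by its name, has taken for a name from the list of things; names that differ only in an ending like _2 or _b are one class to them, and where a whole thing is asked for, a point or a joint stands for the part that bears it (a point fixed in the world has none). Each returns a list of dicts, best first, with "score" (0 to 1); they miss things now and then, are a little off and sometimes report something else, mostly with a low value. They report only what shows in the picture. A call takes as long as a camera call. They do not tell look-alikes from the thing itself.
- viewer.outline_of(camera, label): "pixels" (400x640 bool, what is visible of it) and "box" ([left, top, right, bottom] in pixels, round what is visible of it).
- viewer.mark_of(camera, label): "at" ([column, row] in pixels: a listed point, or the origin of a listed thing).
The state is a dict: "clock": time; "qpos": joint angles; "joint_vel": joint speeds; "tau": joint torques, N m; "ee_pos": TCP position; "eef_rot": TCP orientation; "ft_force": force on the tool from outside, world axes, zero at the start; "moment": the same for the moment, N m; "grip_width": finger opening in m.
Only numpy, scipy, OpenCV 4.12 (cv2) and the standard library are available. Lean on these libraries where they do the work, as an engineer would, in place of code of your own. Each camera call takes 0.05 s, during which the arm holds its last target. There are 200 camera calls.

## Working session

There is one attempt and no reset: what is moved stays moved. The work goes in short steps, Python scripts to look and compute and a tool call to move; the robot and the scene stay as the last step left them, time stands still between calls to the robot, and variables do not carry over. Pictures are saved under pics/ and viewed, about 8 in all and at most 12, crops included, and the job is handed in when it is done.

Besides the shell and the picture viewer there is one more tool, called after ">>>" by a JSON object that holds its "fn" and its "kwargs". move_arm: Moves the arm, as the interface text tells. Its arguments: {"type":"object","properties":{"commands":{"type":"array"}},"required":["commands"]}

```bash
mkdir -p pics; cat > h.py <<'E'
import numpy as np, cv2
from station import r, viewer, job
def ray(cam,px):
    m=viewer.camera_model(cam);E=np.array(m["extrinsics"]);R=E[:3,:3];t=E[:3,3]
    return -R.T@t, R.T@np.array([(px[0]-m["cx"])/m["fx"],(px[1]-m["cy"])/m["fy"],1.])
def atz(cam,px,z):
    o,d=ray(cam,px);return o+d*(z-o[2])/d[2]
def proj(cam,p):
    m=viewer.camera_model(cam);E=np.array(m["extrinsics"]);c=E[:3,:3]@np.array(p)+E[:3,3]
    return np.array([m["fx"]*c[0]/c[2]+m["cx"],m["fy"]*c[1]/c[2]+m["cy"]])
E
python3 - <<'E'
from h import *
ims=[viewer.get_image(c) for c in("scene","top")]
for c,i in zip(("scene","top"),ims): cv2.imwrite(f"pics/{c}0.png",i)
H={"stop_face":.0544,"post_top":.118,"pointer":.04,"mark_red":.013,"mark_green":.013,"tube":.054,"tube_plug_end":.054,"tube_open_end":.054,"can":0,"figurine":0,"jig":0}
for l,z in H.items():
  for c in("scene","top"):
    for d in viewer.mark_of(c,l)[:3]: print(l,c,round(d["score"],2),np.round(d["at"],1),np.round(atz(c,d["at"],z),4))
print(r.read_state())
E
```

```text
stop_face scene 0.84 [380.4 239.5] [0.5325 0.1593 0.0544]
stop_face top 0.64 [265.2 190.5] [0.5336 0.1642 0.0544]
stop_face top 0.54 [255.6 168.3] [0.606  0.198  0.0544]
post_top scene 0.77 [384.2 245.9] [0.5992 0.1764 0.118 ]
post_top top 0.7 [255.6 163.2] [0.6046 0.1881 0.118 ]
pointer scene 0.95 [370.8 276.2] [0.6516 0.1602 0.04  ]
pointer top 0.68 [271.2 159.3] [0.6413 0.1508 0.04  ]
mark_red scene 0.4 [343.7 274.9] [0.654  0.0857 0.013 ]
mark_red top 0.4 [289.6 157.1] [0.6581 0.093  0.013 ]
mark_green scene 0.52 [389.7 285.2] [0.6463 0.215  0.013 ]
mark_green scene 0.5 [338.6 239. ] [0.5381 0.037  0.013 ]
mark_green scene 0.23 [184.9 185.2] [ 0.4827 -0.5199  0.013 ]
mark_green top 0.55 [251.9 157.7] [0.6538 0.2189 0.013 ]
tube scene 0.91 [310.9 176.2] [ 0.3475 -0.1159  0.054 ]
tube scene 0.74 [278.  214.5] [ 0.5365 -0.1567  0.054 ]
tube scene 0.67 [408.9 199.3] [0.3491 0.2114 0.054 ]
tube top 0.95 [362.4 193. ] [ 0.5308 -0.1453  0.054 ]
tube top 0.64 [357.7 262.7] [ 0.3111 -0.1297  0.054 ]
tube top 0.62 [246.9 260.1] [0.3135 0.2119 0.054 ]
tube_plug_end scene 0.87 [310.8 222.7] 
[... 1086 characters left out ...]
   ]
{'clock': 1.2, 'qpos': array([ 1.13626497,  0.31086249,  0.01399187,  1.51149449, -0.00439588,
        1.31916692, -0.02718977]), 'joint_vel': array([ 7.44747510e-05, -4.51060371e-04,  7.86909298e-04,  5.40392846e-04,
        4.54771469e-04, -1.69459191e-03, -1.14180368e-03]), 'tau': array([-2.52720520e-04, -3.79805017e+01,  1.45511320e-01, -2.30855870e+01,
        1.21241750e-02,  1.70215204e-03, -1.39532597e-05]), 'ee_pos': array([ 0.2105872 , -0.50812121,  0.23132666]), 'eef_rot': array([3.08105813e+00, 6.13224290e-01, 7.73895379e-07]), 'ft_force': array([-0.77760846,  0.74964416, -0.75441795]), 'moment': array([0.0059711 , 0.02282273, 0.02668286]), 'grip_width': 0.08539000847047527}
```

View pics/scene0.png

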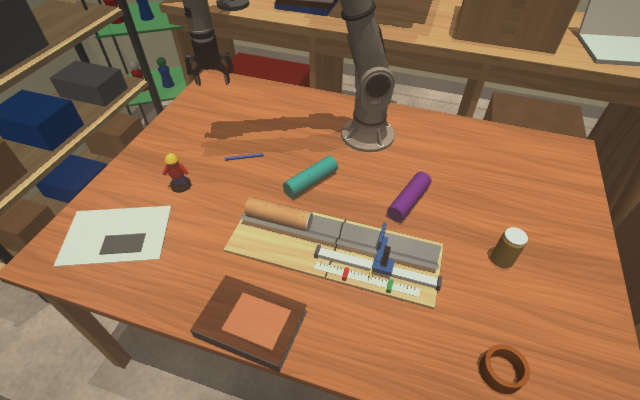

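View pics/top0.png

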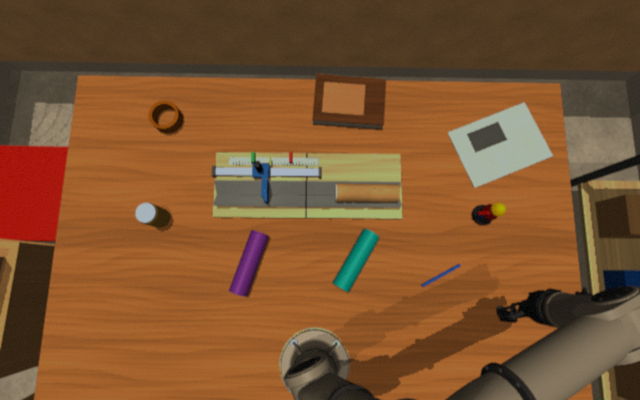

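```bash
cat >> h.py <<'E'
def blob(im,hr,box,s=120,v=60):
    hsv=cv2.cvtColor(im,cv2.COLOR_BGR2HSV);m=np.zeros(im.shape[:2],bool)
    for lo,hi in hr: m|=(hsv[...,0]>=lo)&(hsv[...,0]<=hi)&(hsv[...,1]>=s)&(hsv[...,2]>=v)
    k=np.zeros_like(m);k[box[1]:box[3],box[0]:box[2]]=1;m&=k
    ys,xs=np.nonzero(m);return (xs.mean(),ys.mean(),len(xs)) if len(xs) else None
E
python3 - <<'E'
from h import *
a=cv2.imread("pics/scene0.png");b=cv2.imread("pics/top0.png")
ca=cv2.resize(a[185:305,220:450],None,fx=3.3,fy=3.3,interpolation=cv2.INTER_CUBIC)[:,:760]
cb=cv2.resize(b[145:225,205:410],None,fx=3.7,fy=3.7,interpolation=cv2.INTER_CUBIC)
w=max(ca.shape[1],cb.shape[1]);pad=lambda i:cv2.copyMakeBorder(i,0,0,0,w-i.shape[1],cv2.BORDER_CONSTANT)
o=np.vstack([pad(ca),pad(cb)]);o=o[:600];print(o.shape);cv2.imwrite("pics/crop0.png",o)
for n,im,bx in(("scene",a,(310,255,420,300)),("top",b,(220,150,325,166))):
  for l,hr in(("red",[(0,6),(174,180)]),("green",[(45,80)])):
    q=blob(im,hr,bx);print(n,l,q, q and atz(n,q,.031))
  # jig outline rectangle: wood-yellow base
for c in("scene","top"):
  d=viewer.outline_of(c,"jig")
  for e in d[:1]:
    pts=np.argwhere(e["pixels"])[:,::-1].astype(np.float32);h=cv2.convexHull(pts)
    P=np.array([atz(c,p[0],.012)[:2] for p in h],np.float32);print(c,e["score"],cv2.minAreaRect(P), np.round(cv2.boxPoints(cv2.minAreaRect(P)),4).tolist())
E
```

```text
(600, 759, 3)
scene red (np.float64(344.8), np.float64(273.38), 50) [0.65940175 0.08942934 0.031     ]
scene green (np.float64(389.75), np.float64(282.0), 4) [0.64767547 0.21298845 0.031     ]
top red (np.float64(290.2), np.float64(157.8), 25) [0.65019195 0.08953623 0.031     ]
top green (np.float64(252.83870967741936), np.float64(156.7741935483871), 31) [0.65156682 0.21278107 0.031     ]
scene 0.56 ((0.5567367076873779, 0.032298892736434937), (0.25322186946868896, 0.6338053345680237), 0.3988680839538574) [[0.4278999865055084, 0.3483000099658966], [0.43230000138282776, -0.2854999899864197], [0.6855999827384949, -0.28369998931884766], [0.6811000108718872, 0.35010001063346863]]
```

View pics/crop0.png

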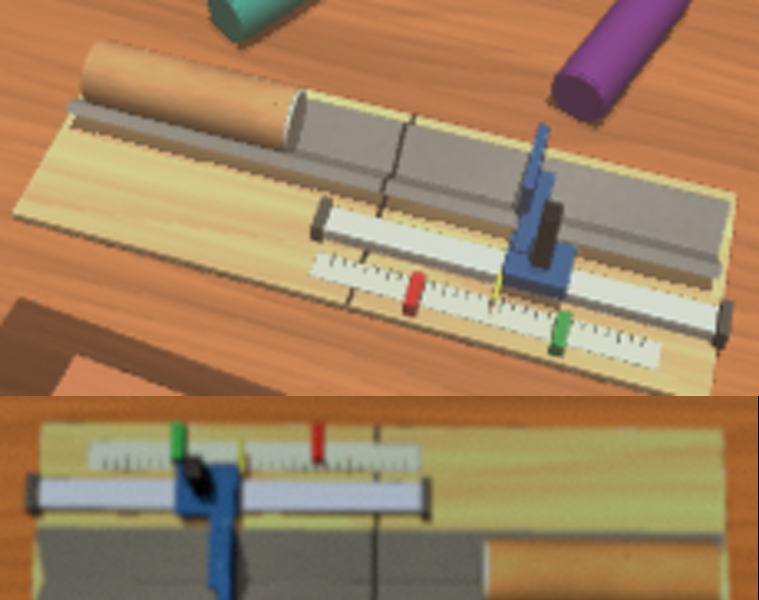

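```bash
python3 - <<'E'
from h import *
from scipy.optimize import least_squares
S=lambda u,v:(220+u/3.3,185+v/3.3); T=lambda u,v:(205+u/3.7,145+v/3.7)
# (cam,px,z,jig x or None, y: const or idx+off)
O=[]
def add(c,p,z,x,k,o=0): O.append((atz(c,p,z)[:2],x,k,o,c))
add("scene",(380.4,239.5),.0544,0,'s');add("top",(265.2,190.5),.0544,0,'s')
add("scene",(384.2,245.9),.118,.075,'s',.03);add("top",(255.6,163.2),.118,.075,'s',.03)
add("scene",(370.8,276.2),.04,.119,'s');add("top",(271.2,159.3),.04,.119,'s')
add("scene",S(497,282),.042,None,'s');add("top",T(241,455),.042,None,'s')
add("scene",(343.7,274.9),.013,.124,'r');add("top",(289.6,157.1),.013,.124,'r')
add("scene",(344.8,273.4),.024,.124,'r');add("top",(290.2,157.8),.031,.124,'r')
add("scene",(389.7,285.2),.013,.124,'g');add("top",(251.9,157.7),.013,.124,'g')
add("top",(252.8,156.8),.031,.124,'g')
add("scene",(278,214.5),.054,0,'t');add("top",(362.4,193),.054,0,'t')
add("scene",(310.8,222.7),.054,0,'t',.1);add("top",(336.6,190.4),.054,0,'t',.1)
add("scene",(250.8,200.4),.054,0,'t',-.1);add("top",(398.9,195.3),.054,0,'t',-.1)
add("scene",S(413,115),.046,None,'0');add("scene",S(384,188),.046,None,'0');add("scene",S(352,300),.012,None,'0');add("top",T(376,440),.012,None,'0');add("top",T(376,580),.03,None,'0')
add("top",T(41,424),.012,'e','0',.31);add("top",T(724,430),.012,'e','0',-.31);add("scene",S(14,213),.012,'e','0',-.31)
K={'s':3,'r':4,'g':5,'t':6}
def f(q,full=False):
    R=np.array([[np.cos(q[2]),-np.sin(q[2])],[np.sin(q[2]),np.cos(q[2])]]);o=[]
    for p,x,k,off,c in O:
        j=R.T@(p-q[:2]);y=(q[K[k]] if k in K else 0)+off
        o.append([0 if x is None else j[0]-(q[7] if x=='e' else x), j[1]-y])
    return np.array(o) if full else np.ravel(o)
q=least_squares(f,[.53,.04,0,.12,.05,.17,-.2,.15],loss="soft_l1",f_scale=.004).x
print(np.round(q,4))
for o,e in zip(O,f(q,True)): print(o[4],o[1:4],np.round(e*1000,1))
E
```

```text
[ 0.5311  0.0363  0.0208  0.118   0.0503  0.1767 -0.1936 -0.2101]
scene (0, 's', 0) [3.9 5. ]
top (0, 's', 0) [5.1 9.9]
scene (0.075, 's', 0.03) [-4.1 -9.3]
top (0.075, 's', 0.03) [1.6 2.3]
scene (0.119, 's', 0) [4.  3.4]
top (0.119, 's', 0) [-6.5 -5.8]
scene (None, 's', 0) [ 0.  -0.8]
top (None, 's', 0) [ 0.  -8.5]
scene (0.124, 'r', 0) [-0.1 -3.5]
top (0.124, 'r', 0) [4.1 3.7]
scene (0.124, 'r', 0) [ 1.1 -0.6]
top (0.124, 'r', 0) [-3.9  0.5]
scene (0.124, 'g', 0) [-5.1 -0.4]
top (0.124, 'g', 0) [2.5 3.4]
top (0.124, 'g', 0) [-0.  -2.6]
scene (0, 't', 0) [1.4 0.5]
top (0, 't', 0) [-4.1 12.1]
scene (0, 't', 0.1) [2.8 5.4]
top (0, 't', 0.1) [ 4.7 -5.9]
scene (0, 't', -0.1) [-27.9  -1.5]
top (0, 't', -0.1) [-12.   -3.9]
scene (None, '0', 0) [0. 6.]
scene (None, '0', 0) [0.  2.3]
scene (None, '0', 0) [0.  1.8]
top (None, '0', 0) [ 0. -3.]
top (None, '0', 0) [ 0.  -3.5]
top ('e', '0', 0.31) [ -0.4 -24.2]
top ('e', '0', -0.31) [-8.3  6.5]
scene ('e', '0', -0.31) [351.9  -1.5]
```

```bash
cat > fit.py <<'E'
from h import *
from scipy.optimize import least_squares
S=lambda u,v:(220+u/3.3,185+v/3.3); T=lambda u,v:(205+u/3.7,145+(v-396)/3.7)
O=[]
def add(c,p,z,x,k,o=0): O.append((atz(c,p,z)[:2],x,k,o,c))
add("scene",(380.4,239.5),.0544,0,'s');add("top",(265.2,190.5),.0544,0,'s')
add("scene",(384.2,245.9),.118,.075,'s',.03);add("top",(255.6,163.2),.118,.075,'s',.03)
add("scene",(370.8,276.2),.04,.119,'s');add("top",(271.2,159.3),.04,.119,'s')
add("scene",S(497,282),.042,None,'s');add("top",T(241,455),.042,None,'s')
add("scene",(343.7,274.9),.013,.124,'r');add("top",(289.6,157.1),.013,.124,'r')
add("scene",(344.8,273.4),.024,.124,'r');add("top",(290.2,157.8),.031,.124,'r')
add("scene",(389.7,285.2),.013,.124,'g');add("top",(251.9,157.7),.013,.124,'g')
add("top",(252.8,156.8),.031,.124,'g')
add("scene",(278,214.5),.054,0,'t');add("top",(362.4,193),.054,0,'t')
add("scene",(310.8,222.7),.054,0,'t',.1);add("top",(336.6,190.4),.054,0,'t',.1)
add("scene",(250.8,200.4),.054,0,'t',-.1);add("top",(398.9,195.3),.054,0,'t',-.1)
add("scene",S(413,115),.046,None,'0');add("scene",S(384,188),.046,None,'0');add("scene",S(352,300),.012,None,'0');add("top",T(376,440),.012,None,'0');add("top",T(376,580),.03,None,'0')
add("top",T(41,424),.012,'e','0',.31);add("top",T(724,430),.012,'e','0',-.31);add("scene",S(14,213),.012,'e','0',-.31)
K={'s':3,'r':4,'g':5,'t':6}
def f(q,full=False):
    R=np.array([[np.cos(q[2]),-np.sin(q[2])],[np.sin(q[2]),np.cos(q[2])]]);o=[]
    for p,x,k,off,c in O:
        j=R.T@(p-q[:2]);y=(q[K[k]] if k in K else 0)+off
        o.append([0 if x is None else j[0]-(q[7] if x=='e' else x), j[1]-y])
    return np.array(o) if full else np.ravel(o)
q=least_squares(f,[.53,.04,0,.12,.05,.17,-.2,.15],loss="soft_l1",f_scale=.004).x
if __name__=="__main__":
    print(np.round(q,4))
    for o,e in zip(O,f(q,True)): print(o[4],o[1:4],np.round(e*1000,1))
    J=lambda x,y:np.round(q[:2]+np.array([[np.cos(q[2]),-np.sin(q[2])],[np.sin(q[2]),np.cos(q[2])]])@[x,y],4)
    print("post",J(.075,q[3]+.03),"post goal",J(.075,q[4]+.03),"open",J(0,q[6]-.1),"open goal",J(0,q[4]-.2))
E
python3 fit.py
```

```text
[ 0.5302  0.036   0.0051  0.1201  0.0526  0.1789 -0.1934  0.1438]
scene (0, 's', 0) [2.9 3.2]
top (0, 's', 0) [4.  8.1]
scene (0.075, 's', 0.03) [ -5.3 -10. ]
top (0.075, 's', 0.03) [0.2 1.6]
scene (0.119, 's', 0) [3.  3.5]
top (0.119, 's', 0) [-7.4 -5.8]
scene (None, 's', 0) [ 0. -1.]
top (None, 's', 0) [ 0.  -2.8]
scene (0.124, 'r', 0) [ 0.1 -3.5]
top (0.124, 'r', 0) [4.2 3.8]
scene (0.124, 'r', 0) [ 1.2 -0.5]
top (0.124, 'r', 0) [-3.7  0.4]
scene (0.124, 'g', 0) [-7.  -0.4]
top (0.124, 'g', 0) [0.5 3.4]
top (0.124, 'g', 0) [-1.8 -2.6]
scene (0, 't', 0) [5.4 0.7]
top (0, 't', 0) [-0.3 12.1]
scene (0, 't', 0.1) [5.1 5.6]
top (0, 't', 0.1) [ 7.2 -5.7]
scene (0, 't', -0.1) [-22.4  -1.8]
top (0, 't', -0.1) [-6.4 -4. ]
scene (None, '0', 0) [0.  5.6]
scene (None, '0', 0) [0.  3.4]
scene (None, '0', 0) [0.  4.4]
top (None, '0', 0) [ 0.  -0.6]
top (None, '0', 0) [ 0.  -3.1]
top ('e', '0', 0.31) [-2.6 -6.7]
top ('e', '0', -0.31) [-0.6 -6.4]
scene ('e', '0', -0.31) [3.8 1.1]
post [0.6044 0.1865] post goal [0.6048 0.1189] open [ 0.5317 -0.2574] open goal [ 0.531  -0.1115]
```

>>> {"fn": "move_arm", "kwargs": {"commands": [{"twist": [0,0,-0.388],"dp": [0.394,0.694,-0.03],"jaw": 0.085},{"twist": [0,0,-0.388],"dp": [0.394,0.694,-0.03],"jaw": 0.085},{"twist": [0,0,-0.388],"dp": [0.394,0.694,-0.03],"jaw": 0.085},{"twist": [0,0,-0.388],"dp": [0.394,0.694,-0.03],"jaw": 0.085},{"twist": [0,0,-0.388],"dp": [0.394,0.694,-0.03],"jaw": 0.085},{"twist": [0,0,-0.388],"dp": [0.394,0.694,-0.03],"jaw": 0.085},{"twist": [0,0,-0.388],"dp": [0.394,0.694,-0.03],"jaw": 0.085},{"twist": [0,0,-0.388],"dp": [0.394,0.694,-0.03],"jaw": 0.085}]}}

```text
clock: 1.97
ee_pos: [0.3719, -0.2237, 0.2194]
eef_rot: [3.141, 0.007, 0.001]
ft_force: [1.6, 0.4, -0.4]
grip_width: 0.0848
```

>>> {"fn": "move_arm", "kwargs": {"commands": [{"twist": [0,0,0],"dp": [0.232,0.41,-0.019],"jaw": 0.085},{"twist": [0,0,0],"dp": [0.232,0.41,-0.019],"jaw": 0.085},{"twist": [0,0,0],"dp": [0.232,0.41,-0.019],"jaw": 0.085},{"twist": [0,0,0],"dp": [0.232,0.41,-0.019],"jaw": 0.085},{"twist": [0,0,0],"dp": [0.232,0.41,-0.019],"jaw": 0.085},{"twist": [0,0,0],"dp": [0.232,0.41,-0.019],"jaw": 0.085},{"twist": [0,0,0],"dp": [0.232,0.41,-0.019],"jaw": 0.085},{"twist": [0,0,0],"dp": [0.232,0.41,-0.019],"jaw": 0.085}]}}

```text
clock: 2.63
ee_pos: [0.5359, 0.0661, 0.2061]
eef_rot: [3.141, 0.007, 0.002]
ft_force: [1.0, -0.9, 0.5]
grip_width: 0.0851
```

>>> {"fn": "move_arm", "kwargs": {"commands": [{"twist": [0,0,0],"dp": [0.078,0.137,-0.006],"jaw": 0.085},{"twist": [0,0,0],"dp": [0.078,0.137,-0.006],"jaw": 0.085},{"twist": [0,0,0],"dp": [0.078,0.137,-0.006],"jaw": 0.085},{"twist": [0,0,0],"dp": [0.078,0.137,-0.006],"jaw": 0.085},{"twist": [0,0,0],"dp": [0.078,0.137,-0.006],"jaw": 0.085}]}}

```text
clock: 3.05
ee_pos: [0.6137, 0.213, 0.198]
eef_rot: [-3.135, -0.022, 0.001]
ft_force: [-0.8, 0.9, 0.8]
grip_width: 0.0848
```

>>> {"fn": "move_arm", "kwargs": {"commands": [{"twist": [0,0,0],"dp": [-0.009,-0.026,0],"jaw": 0.085},{"twist": [0,0,0],"dp": [-0.009,-0.026,-0.03],"jaw": 0.085},{"twist": [0,0,0],"dp": [-0.009,-0.026,-0.06],"jaw": 0.085},{"twist": [0,0,0],"dp": [-0.009,-0.026,-0.09],"jaw": 0.085},{"twist": [0,0,0],"dp": [-0.009,-0.026,-0.118],"jaw": 0.085},{"twist": [0,0,0],"dp": [-0.009,-0.026,-0.118],"jaw": 0.085},{"twist": [0,0,0],"dp": [-0.009,-0.026,-0.118],"jaw": 0.085}]}}

```text
clock: 3.63
ee_pos: [0.6035, 0.1859, 0.0786]
eef_rot: [-3.136, -0.021, 0.007]
ft_force: [0.0, -0.0, 0.3]
grip_width: 0.0852
```

```bash
python3 - <<'E'
from h import *
a=viewer.get_image("scene");b=viewer.get_image("top");print(r.read_state()["ee_pos"])
cv2.imwrite("pics/c1.png",np.hstack([cv2.resize(a[160:300,320:450],None,fx=3,fy=3),cv2.resize(b[130:215,205:335],None,fx=3,fy=420/85)]))
E
```

```text
[0.60619659 0.1875551  0.08215748]
```

View pics/c1.png

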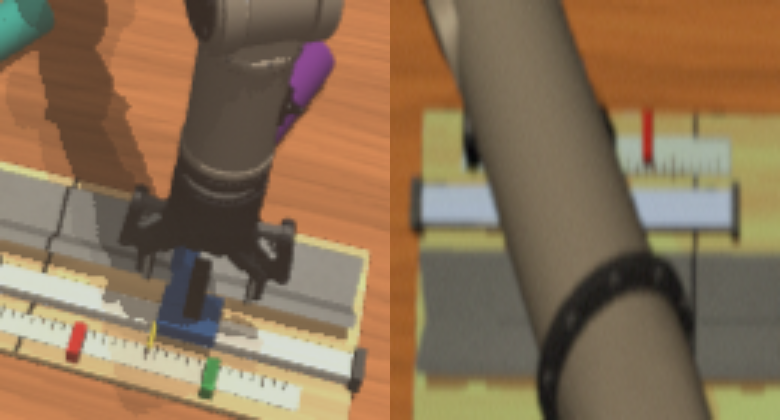

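>>> {"fn": "move_arm", "kwargs": {"commands": [{"twist": [0,0,0],"dp": [0,0,0],"jaw": 0.0},{"twist": [0,0,0],"dp": [0,0,0],"jaw": 0.0},{"twist": [0,0,0],"dp": [0,0,0],"jaw": 0.0},{"twist": [0,0,0],"dp": [0,0,0],"jaw": 0.0},{"twist": [0,0,0],"dp": [0,0,0],"jaw": 0.0},{"twist": [0,0,0],"dp": [0,0,0],"jaw": 0.0},{"twist": [0,0,0],"dp": [0,0,0],"jaw": 0.0},{"twist": [0,0,0],"dp": [0,0,0],"jaw": 0.0}]}}

```text
clock: 4.4
ee_pos: [0.6063, 0.1872, 0.0826]
eef_rot: [-3.134, -0.021, -0.005]
ft_force: [-1.2, -0.5, 3.4]
grip_width: 0.015
```

>>> {"fn": "move_arm", "kwargs": {"commands": [{"twist": [0,0,0],"dp": [0,-0.01,0],"jaw": 0.0},{"twist": [0,0,0],"dp": [0,-0.02,0],"jaw": 0.0},{"twist": [0,0,0],"dp": [0,-0.03,0],"jaw": 0.0},{"twist": [0,0,0],"dp": [0,-0.04,0],"jaw": 0.0},{"twist": [0,0,0],"dp": [0,-0.05,0],"jaw": 0.0},{"twist": [0,0,0],"dp": [0,-0.06,0],"jaw": 0.0},{"twist": [0,0,0],"dp": [0,-0.067,0],"jaw": 0.0},{"twist": [0,0,0],"dp": [0,-0.067,0],"jaw": 0.0}]}}

```text
clock: 5.07
ee_pos: [0.6069, 0.1224, 0.0827]
eef_rot: [-3.13, -0.022, -0.008]
ft_force: [1.8, 4.2, -0.6]
grip_width: 0.015
```

```bash
python3 - <<'E'
from h import *
a=viewer.get_image("scene");b=viewer.get_image("top");s=r.read_state();print(s["ee_pos"],s["grip_width"],s["ft_force"])
cv2.imwrite("pics/c2.png",cv2.resize(a[245:305,310:410],None,fx=8,fy=8,interpolation=cv2.INTER_CUBIC))
for l,z in(("pointer",.04),("mark_red",.013)):
  for c in("scene","top"):
    for d in viewer.mark_of(c,l)[:1]: print(l,c,round(d["score"],2),np.round(d["at"],1),np.round(atz(c,d["at"],z),4))
E
```

```text
[0.60686822 0.12231504 0.08270624] 0.015615844972025804 [ 2.19699338  4.85513527 -1.35898811]
pointer scene 0.73 [348.3 267.1] [0.6425 0.0943 0.04  ]
mark_red scene 0.39 [344.6 275.9] [0.6564 0.0889 0.013 ]
```

View pics/c2.png

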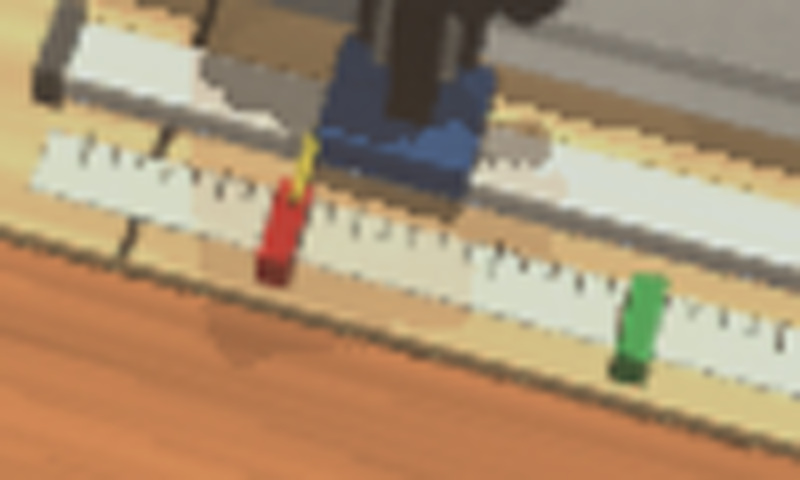

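```bash
python3 - <<'E'
from h import *
from fit import q
R=np.array([[np.cos(q[2]),-np.sin(q[2])],[np.sin(q[2]),np.cos(q[2])]])
im=cv2.resize(cv2.imread("pics/c2.png"),None,fx=1,fy=1);hsv=cv2.cvtColor(im,cv2.COLOR_BGR2HSV)
S=lambda u,v:(310+(u+.5)/8-.5,245+(v+.5)/8-.5)
j=lambda u,v,z:np.round((R.T@(atz("scene",S(u,v),z)[:2]-q[:2]))*1000,1)
print("pointer",j(312,140,.042),j(300,195,.042)); print("red far/near",j(297,185,.031),j(275,265,.031))
m=((hsv[...,0]<8)|(hsv[...,0]>172))&(hsv[...,1]>150)&(hsv[...,2]>150);m[:150]=0;m[300:]=0
for u0 in range(200,265,15):
  x=np.nonzero(m[u0,230:330])[0]+230; print(u0,x.min(),x.max(),"left",j(x.min(),u0,.031),"right",j(x.max(),u0,.031))
y=(abs(hsv[...,0].astype(int)-27)<5)&(hsv[...,1]>150)&(hsv[...,2]>150)
for v in range(145,200,10):
  x=np.nonzero(y[v,270:340])[0]+270
  if len(x): print("yel",v,x.min(),x.max(),j(x.mean(),v,.042))
E
```

```text
pointer [97.7 54.4] [120.7  56.3]
red far/near [110.  53.] [143.4  54.2]
200 275 307 left [118.3  47.3] right [114.9  57.9]
215 273 302 left [124.4  48.2] right [121.3  57.8]
230 267 297 left [130.8  47.9] right [127.7  57.7]
245 265 293 left [136.8  48.8] right [133.9  58. ]
260 276 285 left [141.4  54. ] right [140.4  56.9]
yel 145 310 311 [99.8 54.4]
yel 155 307 308 [104.1  54.5]
yel 165 300 309 [108.4  54.6]
yel 175 298 305 [112.7  54.7]
yel 185 297 302 [116.8  55.1]
```

>>> {"fn": "move_arm", "kwargs": {"commands": [{"twist": [0,0,0],"dp": [0,-0.004,0],"jaw": 0.0},{"twist": [0,0,0],"dp": [0,-0.004,0],"jaw": 0.0},{"twist": [0,0,0],"dp": [0,-0.004,0],"jaw": 0.0}]}}

```text
clock: 5.62
ee_pos: [0.6069, 0.1217, 0.0827]
eef_rot: [-3.127, -0.026, -0.009]
ft_force: [1.9, 6.8, -0.5]
grip_width: 0.015
```

```bash
cat > chk.py <<'E'
from h import *
from fit import q
def check(name):
    R=np.array([[np.cos(q[2]),-np.sin(q[2])],[np.sin(q[2]),np.cos(q[2])]])
    a=viewer.get_image("scene");im=cv2.resize(a[245:305,310:410],None,fx=8,fy=8,interpolation=cv2.INTER_CUBIC);cv2.imwrite(name,im)
    hsv=cv2.cvtColor(im,cv2.COLOR_BGR2HSV).astype(int)
    j=lambda u,v,z:(R.T@(atz("scene",(310+(u+.5)/8-.5,245+(v+.5)/8-.5),z)[:2]-q[:2]))*1000
    m=((hsv[...,0]<8)|(hsv[...,0]>172))&(hsv[...,1]>150)&(hsv[...,2]>150)
    red=[[j(x[k],v,.031)[1] for k in(0,-1)] for v in range(215,250,3) for x in[np.nonzero(m[v,230:330])[0]+230] if len(x)]
    y=(abs(hsv[...,0]-27)<5)&(hsv[...,1]>150)&(hsv[...,2]>150)
    yel=[j(x.mean(),v,.042)[1] for v in range(145,200,3) for x in[np.nonzero(y[v,260:340])[0]+260] if len(x)]
    print("red mid",np.mean(red),"pointer",np.mean(yel))
    s=r.read_state();print(s["clock"],s["ee_pos"],s["grip_width"],s["ft_force"])
    return a
E
python3 -c "from chk import *;check('pics/c3.png')"
```

```text
red mid 53.077878231985146 pointer 54.18318685796416
5.6667 [0.60689565 0.12168075 0.08274202] 0.015265176816004632 [ 2.26142538  7.79025997 -0.69825789]
```

>>> {"fn": "move_arm", "kwargs": {"commands": [{"twist": [0,0,0],"dp": [0,-0.005,0],"jaw": 0.0},{"twist": [0,0,0],"dp": [0,-0.005,0],"jaw": 0.0},{"twist": [0,0,0],"dp": [0,-0.005,0],"jaw": 0.0}]}}

```text
clock: 5.92
ee_pos: [0.6069, 0.12, 0.0828]
eef_rot: [-3.123, -0.03, -0.011]
ft_force: [2.6, 7.3, -0.6]
grip_width: 0.0152
```

```bash
python3 -c "from chk import *;check('pics/c4.png')"
```

```text
red mid 53.10527602042041 pointer 52.529830412148826
5.9667 [0.60692938 0.12001628 0.08277631] 0.015099675309072405 [ 2.02548254  7.12579777 -2.08201405]
```

>>> {"fn": "move_arm", "kwargs": {"commands": [{"twist": [0,0,0],"dp": [0,0,0],"jaw": 0.0},{"twist": [0,0,0],"dp": [0,0,0],"jaw": 0.0},{"twist": [0,0,0],"dp": [0,0,0],"jaw": 0.085},{"twist": [0,0,0],"dp": [0,0,0],"jaw": 0.085},{"twist": [0,0,0],"dp": [0,0,0],"jaw": 0.085},{"twist": [0,0,0],"dp": [0,0,0],"jaw": 0.085},{"twist": [0,0,0],"dp": [0,0,0],"jaw": 0.085},{"twist": [0,0,0],"dp": [0,0,0],"jaw": 0.085}]}}

```text
clock: 6.63
ee_pos: [0.6069, 0.1198, 0.0827]
eef_rot: [-3.123, -0.029, -0.011]
ft_force: [-0.3, 0.1, -0.2]
grip_width: 0.0849
```

```bash
python3 -c "from chk import *;check('pics/c5.png')"
```

```text
red mid 53.077878231985146 pointer 52.44739387024633
6.6833 [0.60692981 0.1198976  0.08276395] 0.08526151548453037 [ 0.54594781  0.33560027 -1.27176567]
```

```bash
cat > tw.py <<'E'
from h import *
from fit import q
from scipy.spatial.transform import Rotation as Ro
s=r.read_state();c=Ro.from_rotvec(s["eef_rot"]);print(np.round(s["qpos"],2))
for sg in(1,-1):
    z=np.array([0,0,-1.]);y=sg*np.array([np.cos(q[2]),np.sin(q[2]),0]);x=np.cross(y,z)
    print(sg,np.round((Ro.from_matrix(np.c_[x,y,z])*c.inv()).as_rotvec(),3))
E
python3 tw.py
```

```text
[ 0.07  0.6  -0.43  1.51  0.25  1.08 -1.96]
1 [-0.02  -0.009  1.557]
-1 [-0.009  0.02  -1.585]
```

>>> {"fn": "move_arm", "kwargs": {"commands": [{"twist": [0,0,0],"dp": [0,0,0.04],"jaw": 0.085},{"twist": [0,0,0],"dp": [0,0,0.08],"jaw": 0.085},{"twist": [0,0,0],"dp": [0,0,0.1],"jaw": 0.085},{"twist": [0,0,0],"dp": [0,0,0.1],"jaw": 0.085}]}}

```text
clock: 7.02
ee_pos: [0.6107, 0.1215, 0.1896]
eef_rot: [-3.12, -0.03, -0.03]
ft_force: [0.6, 0.6, 1.2]
grip_width: 0.0852
```

>>> {"fn": "move_arm", "kwargs": {"commands": [{"twist": [-0.02,-0.009,1.557],"dp": [-0.08,-0.432,-0.02],"jaw": 0.045},{"twist": [-0.02,-0.009,1.557],"dp": [-0.08,-0.432,-0.02],"jaw": 0.045},{"twist": [-0.02,-0.009,1.557],"dp": [-0.08,-0.432,-0.02],"jaw": 0.045},{"twist": [-0.02,-0.009,1.557],"dp": [-0.08,-0.432,-0.02],"jaw": 0.045},{"twist": [-0.02,-0.009,1.557],"dp": [-0.08,-0.432,-0.02],"jaw": 0.045},{"twist": [-0.02,-0.009,1.557],"dp": [-0.08,-0.432,-0.02],"jaw": 0.045},{"twist": [-0.02,-0.009,1.557],"dp": [-0.08,-0.432,-0.02],"jaw": 0.045},{"twist": [-0.02,-0.009,1.557],"dp": [-0.08,-0.432,-0.02],"jaw": 0.045}]}}

```text
clock: 7.68
ee_pos: [0.5494, -0.2015, 0.1724]
eef_rot: [-2.744, -1.498, -0.01]
ft_force: [0.1, 0.1, -0.7]
grip_width: 0.0448
```

```bash
python3 tw.py
```

```text
[ 0.73  0.49 -0.59  1.48  0.26  1.26 -0.45]
1 [-0.016 -0.006  0.576]
-1 [-0.008  0.021 -2.565]
```

>>> {"fn": "move_arm", "kwargs": {"commands": [{"twist": [-0.016,-0.006,0.576],"dp": [-0.018,-0.11,0],"jaw": 0.045},{"twist": [-0.016,-0.006,0.576],"dp": [-0.018,-0.11,0],"jaw": 0.045},{"twist": [-0.016,-0.006,0.576],"dp": [-0.018,-0.11,0],"jaw": 0.045},{"twist": [-0.016,-0.006,0.576],"dp": [-0.018,-0.11,0],"jaw": 0.045},{"twist": [-0.016,-0.006,0.576],"dp": [-0.018,-0.11,0],"jaw": 0.045},{"twist": [-0.016,-0.006,0.576],"dp": [-0.018,-0.11,0],"jaw": 0.045},{"twist": [-0.016,-0.006,0.576],"dp": [-0.018,-0.11,0],"jaw": 0.045}]}}

```text
clock: 8.27
ee_pos: [0.5311, -0.311, 0.1718]
eef_rot: [-2.217, -2.224, 0.0]
ft_force: [0.4, 0.5, 0.1]
grip_width: 0.0447
```

```bash
python3 tw.py; python3 - <<'E'
from chk import *
a=check('pics/c6.png');b=viewer.get_image("top")
cv2.imwrite("pics/c6b.png",np.hstack([cv2.resize(a[140:300,220:420],(400,320)),cv2.resize(b[130:290,240:440],(400,320))]))
E
```

```text
[ 0.93  0.57 -0.67  1.39  0.36  1.3   0.24]
1 [-0.001 -0.001  0.002]
-1 [-2.00e-03  1.00e-03 -3.14e+00]
red mid 53.09156776036745 pointer 52.484797520138656
8.3167 [ 0.53134643 -0.31083085  0.17200936] 0.044875754271018004 [0.91345153 0.63711997 0.0839554 ]
```

View pics/c6b.png

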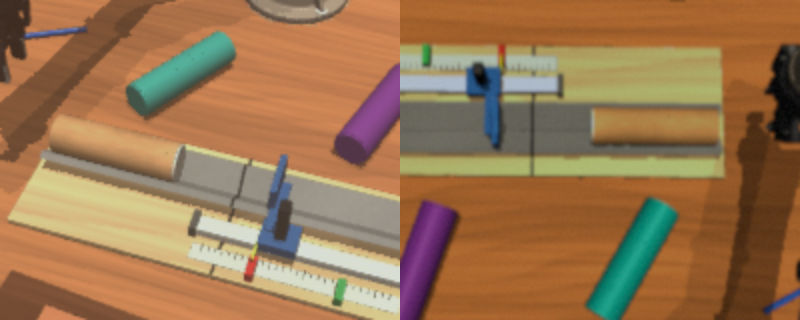

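>>> {"fn": "move_arm", "kwargs": {"commands": [{"twist": [0,0,0],"dp": [0,0,-0.03],"jaw": 0.045},{"twist": [0,0,0],"dp": [0,0,-0.06],"jaw": 0.045},{"twist": [0,0,0],"dp": [0,0,-0.09],"jaw": 0.045},{"twist": [0,0,0],"dp": [0,0,-0.118],"jaw": 0.045},{"twist": [0,0,0],"dp": [0,0,-0.118],"jaw": 0.045},{"twist": [0,0,0],"dp": [0,0,-0.118],"jaw": 0.045}]}}

```text
clock: 8.87
ee_pos: [0.5303, -0.3099, 0.053]
eef_rot: [-2.213, -2.224, 0.003]
ft_force: [0.8, 0.5, 0.9]
grip_width: 0.0452
```

>>> {"fn": "move_arm", "kwargs": {"commands": [{"twist": [0,0,0],"dp": [0,0.008,0],"jaw": 0.045},{"twist": [0,0,0],"dp": [0,0.016,0],"jaw": 0.045},{"twist": [0,0,0],"dp": [0,0.024,0],"jaw": 0.045},{"twist": [0,0,0],"dp": [0,0.032,0],"jaw": 0.045},{"twist": [0,0,0],"dp": [0,0.04,0],"jaw": 0.045},{"twist": [0,0,0],"dp": [0,0.048,0],"jaw": 0.045},{"twist": [0,0,0],"dp": [0,0.056,0],"jaw": 0.045},{"twist": [0,0,0],"dp": [0,0.064,0],"jaw": 0.045}]}}

```text
clock: 9.53
ee_pos: [0.5303, -0.2462, 0.0532]
eef_rot: [-2.215, -2.224, 0.004]
ft_force: [0.0, -1.7, -0.4]
grip_width: 0.0448
```

>>> {"fn": "move_arm", "kwargs": {"commands": [{"twist": [0,0,0],"dp": [0,0.012,0],"jaw": 0.045},{"twist": [0,0,0],"dp": [0,0.024,0],"jaw": 0.045},{"twist": [0,0,0],"dp": [0,0.036,0],"jaw": 0.045},{"twist": [0,0,0],"dp": [0,0.048,0],"jaw": 0.045},{"twist": [0,0,0],"dp": [0,0.06,0],"jaw": 0.045},{"twist": [0,0,0],"dp": [0,0.072,0],"jaw": 0.045},{"twist": [0,0,0],"dp": [0,0.082,0],"jaw": 0.045},{"twist": [0,0,0],"dp": [0,0.09,0],"jaw": 0.045}]}}

```text
clock: 10.2
ee_pos: [0.5297, -0.1547, 0.0532]
eef_rot: [-2.213, -2.225, 0.006]
ft_force: [-2.4, -2.7, 1.0]
grip_width: 0.045
```

```bash
python3 - <<'E'
from chk import *
a=check('pics/c7.png')
cv2.imwrite("pics/c7b.png",cv2.resize(a[150:300,230:410],None,fx=4,fy=4,interpolation=cv2.INTER_CUBIC))
E
```

```text
red mid 53.09156776036745 pointer 52.48010274967608
10.25 [ 0.52991699 -0.15247222  0.05327648] 0.04469605032264462 [-2.29114653 -1.46208604  0.56700922]
```

View pics/c7b.png

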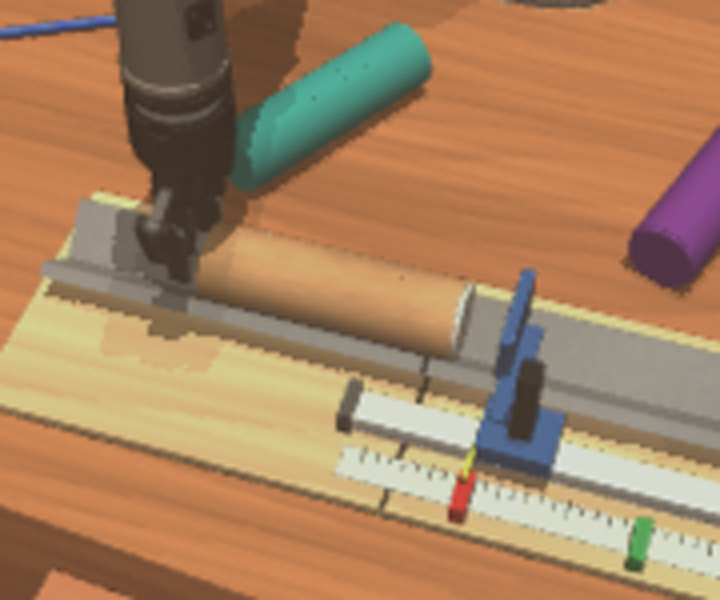

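>>> {"fn": "move_arm", "kwargs": {"commands": [{"twist": [0,0,0],"dp": [0,0.005,0],"jaw": 0.045},{"twist": [0,0,0],"dp": [0,0.01,0],"jaw": 0.045},{"twist": [0,0,0],"dp": [0,0.014,0],"jaw": 0.045},{"twist": [0,0,0],"dp": [0,0.018,0],"jaw": 0.045},{"twist": [0,0,0],"dp": [0,0.021,0],"jaw": 0.045},{"twist": [0,0,0],"dp": [0,0.023,0],"jaw": 0.045}]}}

```text
clock: 10.75
ee_pos: [0.5299, -0.1292, 0.0532]
eef_rot: [-2.21, -2.226, 0.003]
ft_force: [-0.2, -2.7, 0.6]
grip_width: 0.0449
```

```bash
cat >> chk.py <<'E'
def gap(a,name):
    cv2.imwrite(name,cv2.resize(a[190:270,290:400],None,fx=7,fy=7,interpolation=cv2.INTER_CUBIC))
    for d in viewer.mark_of("scene","tube_plug_end")[:1]: print("plug",d["at"],atz("scene",d["at"],.054))
E
python3 - <<'E'
from chk import *
gap(check('pics/c8.png'),'pics/c8b.png')
E
```

```text
red mid 53.09157066614521 pointer 52.48010274967608
10.8 [ 0.52993893 -0.12870125  0.05326922] 0.045002582785401486 [-0.41305599 -1.15642041 -0.62054528]
plug [288.1, 188.1] [ 0.42261807 -0.16789249  0.054     ]
```

View pics/c8b.png

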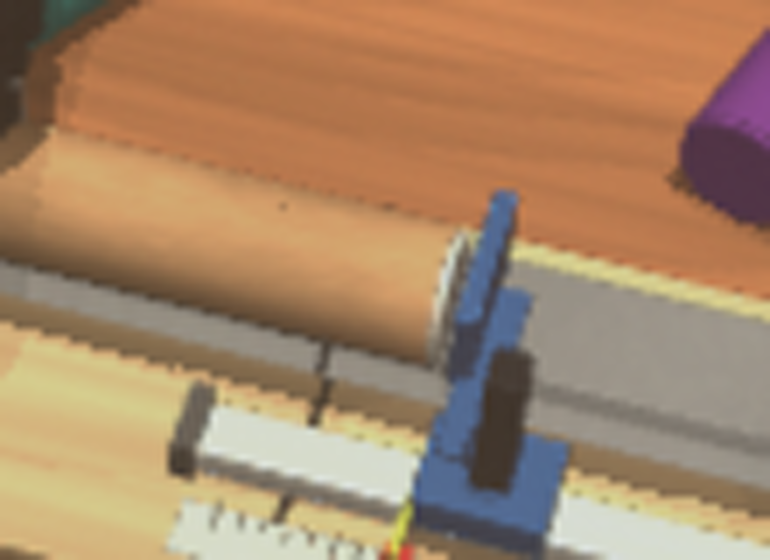

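>>> {"fn": "move_arm", "kwargs": {"commands": [{"twist": [0,0,0],"dp": [0,0.001,0],"jaw": 0.045},{"twist": [0,0,0],"dp": [0,0.002,0],"jaw": 0.045},{"twist": [0,0,0],"dp": [0,0.003,0],"jaw": 0.045},{"twist": [0,0,0],"dp": [0,0.004,0],"jaw": 0.045},{"twist": [0,0,0],"dp": [0,0.005,0],"jaw": 0.045}]}}

```text
clock: 11.27
ee_pos: [0.53, -0.1238, 0.0532]
eef_rot: [-2.21, -2.226, 0.002]
ft_force: [-1.1, -1.9, 0.4]
grip_width: 0.0447
```

>>> {"fn": "move_arm", "kwargs": {"commands": [{"twist": [0,0,0],"dp": [0,0.001,0],"jaw": 0.045},{"twist": [0,0,0],"dp": [0,0.002,0],"jaw": 0.045}]}}

```text
clock: 11.43
ee_pos: [0.5299, -0.1219, 0.0532]
eef_rot: [-2.21, -2.226, 0.003]
ft_force: [-0.5, -4.7, 0.6]
grip_width: 0.0448
```

```bash
python3 - <<'E'
from chk import *
gap(check('pics/c9.png'),'pics/c9b.png')
E
```

```text
red mid 53.10520769629027 pointer 52.48010274967608
11.4833 [ 0.52995386 -0.12192963  0.05323068] 0.04478633223108269 [-1.56705475 -3.31348022  0.28428461]
plug [285.4, 190.1] [ 0.43368722 -0.17288676  0.054     ]
```

View pics/c9b.png

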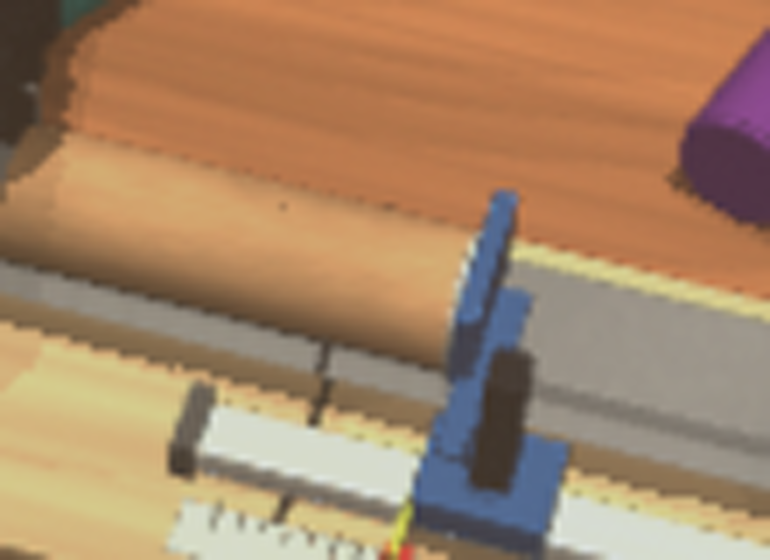

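>>> {"fn": "move_arm", "kwargs": {"commands": [{"twist": [0,0,0],"dp": [0,0.001,0],"jaw": 0.045},{"twist": [0,0,0],"dp": [0,0.002,0],"jaw": 0.045}]}}

```text
clock: 11.7
ee_pos: [0.5299, -0.1219, 0.0532]
eef_rot: [-2.212, -2.227, 0.006]
ft_force: [-0.7, -6.9, 0.8]
grip_width: 0.0452
```

```bash
python3 - <<'E'
from chk import *
check('pics/c10.png');f=[]
for i in range(4): viewer.get_image("scene"); s=r.read_state(); f.append(s["ft_force"][1]);
print(np.round(f,1),s["ee_pos"])
E
```

```text
red mid 53.091550629024766 pointer 52.53294631242335
11.75 [ 0.52992701 -0.12191637  0.0532524 ] 0.044765175887952924 [-0.37377899 -4.83281483  0.18931976]
[-4.3 -5.4 -4.9 -5.6] [ 0.52995681 -0.1219136   0.05325117]
```

>>> {"fn": "move_arm", "kwargs": {"commands": [{"twist": [0,0,0],"dp": [0,-0.005,0],"jaw": 0.045},{"twist": [0,0,0],"dp": [0,-0.02,0],"jaw": 0.045},{"twist": [0,0,0],"dp": [0,-0.045,0],"jaw": 0.045},{"twist": [0,0,0],"dp": [0,-0.07,0],"jaw": 0.045},{"twist": [0,0,0],"dp": [0,-0.08,0.03],"jaw": 0.045},{"twist": [0,0,0],"dp": [0,-0.1,0.07],"jaw": 0.045},{"twist": [0,0,0],"dp": [0,-0.12,0.11],"jaw": 0.045},{"twist": [0,0,0],"dp": [0,-0.12,0.11],"jaw": 0.045}]}}

```text
clock: 12.62
ee_pos: [0.5344, -0.2463, 0.1703]
eef_rot: [2.213, 2.216, 0.003]
ft_force: [0.9, -1.2, 1.2]
grip_width: 0.0448
```

```bash
python3 - <<'E'
from chk import *
a=check('pics/c11.png');b=viewer.get_image("top")
A=cv2.resize(a[185:305,235:415],(790,527)) 
cv2.imwrite("pics/c11b.png",np.vstack([cv2.resize(a[190:290,290:400],(440,400),interpolation=cv2.INTER_CUBIC),cv2.resize(b[145:195,215:325],(440,200),interpolation=cv2.INTER_CUBIC)]))
for l in("can","figurine"):
  for c in("scene","top"):
    for d in viewer.mark_of(c,l)[:1]: print(l,c,np.round(atz(c,d["at"],0),3))
E
```

```text
red mid 53.11890784177668 pointer 52.48010274967608
12.6667 [ 0.53382351 -0.24488902  0.1686684 ] 0.045100777402422285 [-0.07175591  0.04329373  0.34308301]
can scene [0.444 0.516 0.   ]
can top [0.44  0.525 0.   ]
figurine scene [ 0.477 -0.542  0.   ]
figurine top [ 0.47  -0.551  0.   ]
```

View pics/c11b.png

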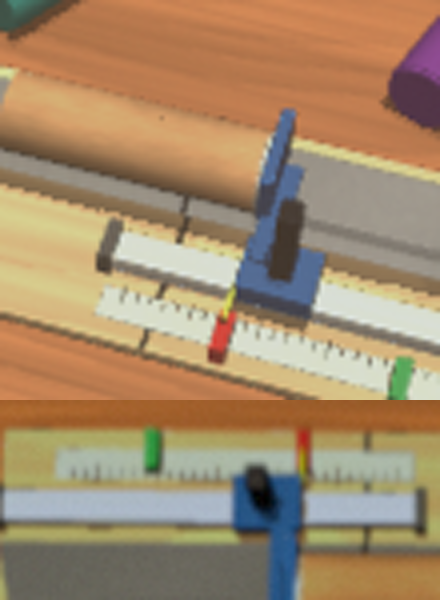

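The picture shows the pointer over the red clip in both views, at (222,310) in the scene part and (303,460) in the top part. The tube's plugged end is against the blue plate at (268,170), and the arm is clear.

```bash
python3 -c "
from station import job
print(job.job_done())"
```

```text
the job is handed in; nothing more can be done
None
```

I set up the jig in the order asked and handed it in at about 12.7 s on the robot's clock. I pinched the stop's post and slid it about 67 mm towards jig -y until the pointer stood over the red clip. After releasing it, I pushed the tube by its open rim until the plugged end met the stop.

- **Stop on the red marker:** in the last picture the pointer is at jig y 52.5 mm and the red clip's middle at 53.1 mm, well within the clip's 12 mm width. The stop did not move measurably while the tube was pushed.
- **Tube against the stop:** the push force rose from about 2 N while sliding to about 5 N with no further motion. After the arm backed away, no gap shows in either camera view.
- **Can and figurine:** the arm never went near either. The networks placed them 6 to 14 mm from where they were in the first pictures. That is about the networks' own error, so I take both as unmoved, though that measurement can't confirm it exactly.
- **Disagreements:** the network's plug-end reports during the final push fell on a look-alike tube, so I ignored them and relied on the pictures and the force.

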